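# Fit the water filter cartridge and open the valve

## Robot

A 6-joint arm with a two-finger parallel gripper is mounted at the origin on the work surface. World frame = base frame: x ahead of the robot, y to its left, z up, the work surface at z = 0. Lengths are in m, angles in rad, forces in N, time in s.
With the tool pointing down it reaches from about 0.425 to 0.925 m from the base axis. Payload 12.5 kg.
Tool frame: the origin (TCP) lies at the very end of the fingers, on their centre line; the grasp point (between the pads) lies 19 mm behind it; z points along the fingers, y is the line along which they close (so a half turn about z gives the same grasp; the last joint's range is limited). The gripper opens to 85 mm and grips with 20 to 120 N. Pads are 22 mm wide; open, the fingers measure 114 mm over their backs; the gripper's body (76 mm by 85 mm) begins 54 mm behind the grasp point. The pads swing forward as they close: fully open they stand 13 mm farther back than shut.
Start: joints at [-1.436, 0.491, 1.559, -0, 1.092, -0.106], TCP at [0.149, -0.607, 0.231] pointing down, gripper open.
Joint ranges: [-3.1, 3.1], [-0.84, 2.19], [0.05, 2.79], [-1.13, 4.28], [0.06, 2.93], [-2.69, 2.69]. Speed limits (rad/s): [2.22, 2.22, 2.79, 3.14, 3.14, 3.14].

## Interface

Orientations are given as a unit quaternion [w, x, y, z].
In Python, from plant import read_state, grab_frame, hand_in gives the robot as it stands.
- The arm moves only by the shell command python3 -m pendant 'ROWS'. ROWS is JSON, a list of rows, each a list of 5 numbers: the shift along the tool's x, y, z normalised to -1 to 1, where 1 is 0.1 m, then the turn about the tool's z normalised to -1 to 1, where 1 is 60 degrees, then the opening, from 0 (shut) to 1 (fully open). A call has 1 to 12 rows; each row shifts and turns the commanded pose from where the row before left it, along the tool's axes as they then stand; what a row does not reach is not made up. A row lasts 1/10 s, in which the tool goes at most 50 mm and 8.59 degrees, less where a joint would pass 70% of its speed; a pose out of reach is approached as far as the arm can. A call with a number of a shift or a turn outside -1 to 1 is refused whole. A call with a gripper value outside its range is refused whole. The fingers move at their own pace and stop on an object; the grip force is fixed at half the most. Time passes only in rows, so rows that do not move let the fingers close. It gives the time, the measured TCP pose, the force, the opening and the grip force at its end, in the units of the state.
- read_state(): the state, without advancing time (a new reading comes with each control period).
- grab_frame(name): name is "scene" or "top" or "wrist"; returns a dict with "frame" (420x560x3 uint8, red, green, blue), "fx", "fy", "cx", "cy" (pixels), "pose" (4x4, takes a point from camera to world coordinates); the wrist camera has in their place "hand_eye" (4x4, takes a point from camera to tool coordinates, whose origin is the TCP and whose axes are the flange's). Camera axes: x right, y down, z forward; pixel columns grow to the right and rows downward; lengths in m; the calibration is good to about 2 mm. The wrist camera is an equidistant fisheye: a pixel r from the principal point sees the ray r / f radians off the axis. A picture is of the moment at which its call begins: read the wrist's pose just before it. There is no depth.
- hand_in(): hands the job in; it is judged then, once.
The state is a dict: "clock": time; "joint_positions": joint angles; "joint_velocities": joint speeds; "tau": joint torques, N m; "ee_pos": TCP position; "tcp_rot": TCP orientation; "wrist_force": force on the tool from outside, world axes, zero at the start; "ft_torque": the same for the moment, N m; "opening": finger opening in m; "grasp_force": force on a finger pad.
Only numpy, scipy, OpenCV 4.12 (cv2) and the standard library are available. Lean on these libraries where they do the work, as an engineer would, in place of code of your own. Each camera call takes 0.05 s, during which the arm holds its last target. There are 200 camera calls.

## Task

Fit the filter cartridge with the two side pins into the water filter unit: pins down through the collar's slots, push it down against the spring, turn it clockwise as far as it goes (about a quarter turn) and let it spring up into its lock. Then push the valve lever fully over to open. Keep the cartridge upright, do not open the valve before the cartridge is locked, and leave the other things on the counter where they stand.

Things in the scene. Friction and masses are not known exactly. Their poses are not given: they have to be found in the camera images.
- cartridge: White filter cartridge, 160 mm tall, about 0.4 kg, loose, upright on the counter at any yaw. Origin: centre of its underside, z up. Round foot 58 mm in diameter (z 0 to 47 mm), body 74 mm in diameter (z 47 to 115). Two steel pins, 12 mm thick, round-ended, stick out of the foot along its +x and -x at z = 12 mm, 84 mm over both tips. A half turn gives the same shape.
- cartridge_bar (a point): Middle of the grip bar on the cartridge's top, 138 mm above its underside, on its axis. Bar 58 mm long along the cartridge's x, 18 mm wide along its y, z 115 to 160 mm; it lies straight above the pins.
- unit: Filter unit, fixed white box on the counter, 190 (x) by 300 (y) by 60 mm high. Origin at counter height under the axis of its collar, z up; box from y -75 to +225 mm, x -95 to +95 mm. Its -x side faces the robot within 0.3 rad. Gauge (44 mm across, 18 mm high) on the deck at x 65, y 80 mm; valve block (70 x 50 x 25 mm) on the deck at x 0, y 155 mm.
- collar (a point): Centre of the mouth of the unit's grey bayonet collar, 102 mm above the counter, axes as the unit's. Outer diameter 104 mm, 42 mm deep, bore 63 mm; two entry slots about 20 mm wide at its +x and -x sides take the pins (2 to 4 mm free each side). A sprung plunger inside: put in without a push, the cartridge rests with its underside 23 mm below the mouth and cannot turn.
- seat (a point): On the collar's axis, 27 mm below its mouth: the cartridge's underside when locked. To lock: push to 32 to 39 mm below the mouth (39 is the hard stop; spring 10 to 12 N less the cartridge's weight), turn clockwise seen from above by 80 degrees held down (must pass 74, stop at 86; anticlockwise is blocked), let up: the spring lifts it into the lock recesses, bar about 80 degrees from the slots.
- valve (a joint): Angle of the valve lever in rad: 0 leaning towards the unit's -x (shut), 1.0 leaning towards its +x (fully open, at its stop). The axis is along the unit's y, at x 0, y 155 mm, 82 mm above the counter. Light friction (about 1 N at the knob); stays where it is left. Starts between 0 and 0.2.
- valve_tip (a point): Centre of the black ball knob (26 mm in diameter) at the end of the valve lever, 85 mm from the lever's axis; about 157 mm above the counter when shut or open and 167 mm when upright.
- canister: Shorter plain white canister, 116 mm tall, 66 mm in diameter, with a similar but smaller bar on top and no pins: a bystander. Origin at the centre of its underside. It and the cartridge may stand in either of two places.
- pill_jar: White pill jar, 105 mm tall, 64 mm in diameter, a bystander. Origin at the centre of its underside.
- vial: Small amber vial with white cap, 75 mm tall, 40 mm in diameter, a bystander. Origin at the centre of its underside.
- soap: Translucent whitish soap bottle, 170 mm tall, 64 mm in diameter, a bystander. Origin at the centre of its underside.
- carton: Cardboard carton 50 x 90 x 70 mm, a bystander. Origin at the centre of its underside.
Mind the look-alikes: they are no part of the job. Leave any purple, red or turquoise look-alike of the cartridge alone.

How it is judged:
On the way, in this order (a step that is already met when the one before it is completed fails the run):
1. the cartridge is locked in the collar: turned and sprung up into the recesses (z of cartridge in the frame of collar between -0.03 and -0.0245 m and horizontal distance between cartridge and collar below 0.005 m and angle between the x axis of cartridge and the x axis of unit, either way round above 1.2 rad and angle between cartridge's own z axis and vertical below 0.07 rad), for 0.2 s.
2. the valve lever is fully over to open (value of joint valve above 0.9 rad), for 0.2 s.
At the end, for the whole second after the job is handed in: The cartridge stands locked in the collar: underside 24.5 to 30 mm below the mouth, on the collar's axis within 5 mm, its bar turned at least 69 degrees (1.2 rad) from the slots, upright within 4 degrees (0.07 rad), at rest; the valve lever is beyond 0.9 rad (all of step 1 and value of joint valve above 0.9 rad and linear speed of cartridge below 0.02 m/s); the robot touches nothing.
It fails at once if the valve is opened (beyond 0.6 rad) while the cartridge is not locked or pressed down in its turned position (value of joint valve above 0.6 rad and not (z of cartridge in the frame of collar below -0.0245 m and horizontal distance between cartridge and collar below 0.005 m and angle between the x axis of cartridge and the x axis of unit, either way round above 1.2 rad)).
It fails at once if the cartridge is tipped by more than 29 degrees (angle between cartridge's own z axis and vertical above 0.5 rad).
It fails at once if a bystander (canister, pill jar, vial, soap bottle or carton) is displaced by more than 30 mm (distance of any of canister, pill_jar, vial, soap, carton from where it was at the start of the episode above 0.03 m).
It also fails if it takes over 59 s, if anything falls off the work surface, if the arm or the gripper's body presses on something with over 40 N, if the wrist force passes 120 N, or if a joint passes its speed limit or range.

## Working session

There is one attempt and no reset: what is moved stays moved. The work goes in short steps, Python scripts to look and compute and a shell command to move; the robot and the scene stay as the last step left them, time stands still between calls to the robot, and variables do not carry over. Pictures are saved under pics/ and viewed, at most 11 in all, crops included, and the job is handed in when it is done.

```bash
ls; mkdir -p pics; python3 - <<'E'
from plant import *
import cv2,numpy as np
s=read_state();print({k:np.round(v,3).tolist() for k,v in s.items()})
for n in("scene","top"):
    f=grab_frame(n);np.savez(f"pics/{n}0.npz",**f)
    cv2.imwrite(f"pics/{n}0.png",f["frame"][...,::-1]);print(n,f["fx"],f["cx"],f["cy"],np.round(f["pose"],3).tolist())
E
```

```text
pics
{'clock': 0.0, 'joint_positions': [-1.436, 0.492, 1.559, -0.0, 1.092, -0.106], 'joint_velocities': [0.0, -0.0, -0.001, 0.001, 0.002, 0.0], 'tau': [-0.003, -61.846, -26.16, -0.0, 0.004, 0.0], 'ee_pos': [0.149, -0.607, 0.231], 'tcp_rot': [-0.001, 0.993, 0.12, -0.0], 'wrist_force': [0.674, 0.352, 0.328], 'ft_torque': [-0.012, -0.021, 0.048], 'grasp_force': 0.0, 'opening': 0.085}
scene 538.9072642005146 276.4865090632639 205.5739742380689 [[-0.88, 0.365, -0.302, 0.94], [0.474, 0.695, -0.541, 0.745], [0.013, -0.619, -0.785, 1.108], [0.0, 0.0, 0.0, 1.0]]
top 536.463686952416 287.96718256189337 204.24268083990728 [[-0.001, -0.995, 0.098, 0.37], [-1.0, 0.002, 0.009, 0.069], [-0.009, -0.098, -0.995, 1.725], [0.0, 0.0, 0.0, 1.0]]
```

View pics/top0.png

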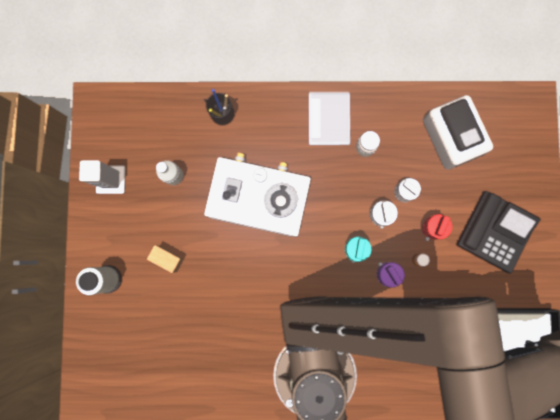

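View pics/scene0.png

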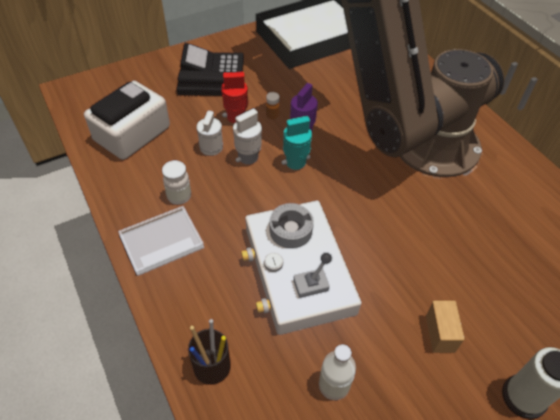

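The top view shows two white bar-topped things: (384,212), which is larger with a pin-like spot at (381,235), and (409,189), which is smaller. The collar is at (281,201), the knob at (228,195) and the gauge at (260,174). In the scene view the white things are at (247,132) and (209,133), the collar at (292,225) and the knob at (326,258). The cartridge is probably the larger one; I'll confirm with an enlarged crop.

```bash
cat > h.py <<'E'
import numpy as np,cv2
from scipy.spatial.transform import Rotation as R
def ray(f,u,v):
    P=f["pose"];d=P[:3,:3]@np.array([(u-f["cx"])/f["fx"],(v-f["cy"])/f["fy"],1]);return P[:3,3],d/np.linalg.norm(d)
def plane(f,u,v,z):
    o,d=ray(f,u,v);return o+d*(z-o[2])/d[2]
def tri(rs):
    A=sum(np.eye(3)-np.outer(d,d) for o,d in rs);b=sum((np.eye(3)-np.outer(d,d))@o for o,d in rs)
    return np.linalg.solve(A,b)
E
python3 - <<'E'
import numpy as np,cv2
from h import *
t=dict(np.load("pics/top0.npz"));s=dict(np.load("pics/scene0.npz"))
a=cv2.resize(t["frame"][165:265,340:440],(400,400),interpolation=cv2.INTER_CUBIC)
b=cv2.resize(s["frame"][90:190,180:280],(400,400),interpolation=cv2.INTER_CUBIC)
cv2.imwrite("pics/crop1.png",np.hstack([a,b])[...,::-1])
c=cv2.resize(t["frame"][150:245,200:315],(460,380),interpolation=cv2.INTER_CUBIC)
d=cv2.resize(s["frame"][195:305,235:345],(330,330),interpolation=cv2.INTER_CUBIC)
d=np.vstack([d,np.zeros((50,330,3),np.uint8)])
cv2.imwrite("pics/crop2.png",np.hstack([c,d])[...,::-1])
for n,tp,sp in(("A",(384,212),(247,118)),("B",(409,189),(209,120)),("collar",(281,201),(292,222)),("knob",(228,195),(326,258))):
    print(n,np.round(tri([ray(t,*tp),ray(s,*sp)]),3))
E
```

```text
A [ 0.502 -0.199  0.155]
B [ 0.576 -0.283  0.11 ]
collar [0.54  0.106 0.093]
knob [0.55  0.261 0.159]
```

View pics/crop1.png

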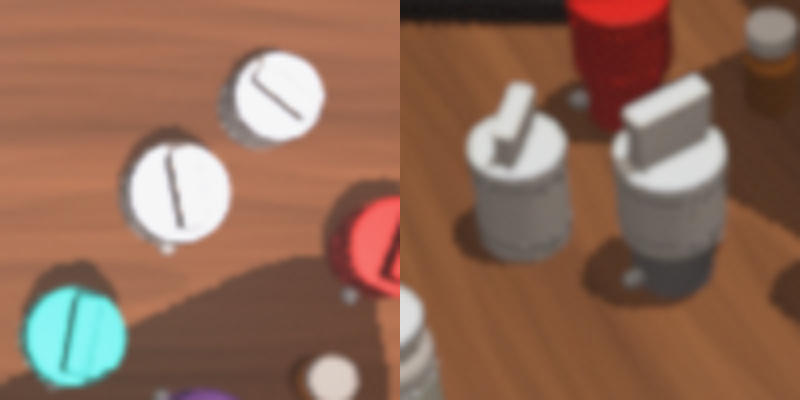

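View pics/crop2.png

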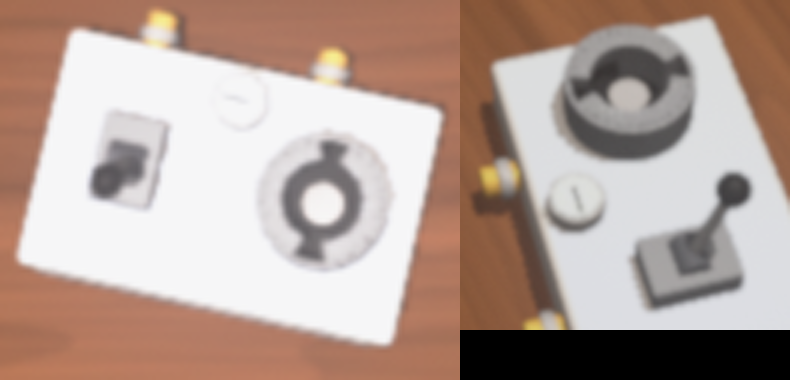

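The crop settles it. A at top (384,212) has a narrower foot, a pin at about (382,227) and its bar top at about 0.155 m, so it is the cartridge. B at (409,189) is pinless and about 0.11 m tall, so it is the canister. The red, purple and turquoise ones are look-alikes. The slots run along about -0.23 rad and the lever leans to -x (shut). I'm moving over A now.

```bash
python3 -m pendant '[[0.37,-0.26,-0.03,0,1],[0.37,-0.26,-0.03,0,1],[0.37,-0.26,-0.03,0,1],[0.37,-0.26,-0.03,0,1],[0.37,-0.26,-0.03,0,1],[0.37,-0.26,-0.03,0,1],[0.37,-0.26,-0.03,0,1],[0.37,-0.26,-0.03,0,1],[0.37,-0.26,-0.03,0,1],[0.37,-0.26,-0.03,0,1],[0.37,-0.26,-0.03,0,1],[0,0,0,-0.14,1]]'
python3 -m pendant '[[0,0,0,-0.14,1],[0,0,0,-0.14,1],[0,0,0,-0.14,1],[0,0,0,-0.14,1],[0,0,0,-0.14,1],[0,0,0,-0.14,1],[0,0,0,-0.14,1],[0,0,0,-0.14,1],[0,0,0,-0.14,1],[0,0,0,-0.14,1],[0,0,0,-0.14,1],[0,0,0,-0.14,1]]'
python3 -m pendant '[[0,0,0,-0.14,1],[0,0,0,-0.14,1],[0,0,0,-0.14,1],[0,0,0,-0.14,1],[0,0,0,-0.14,1],[0,0,0,-0.14,1],[0,0,0,-0.14,1],[0,0,0,0,1],[0,0,0,0,1]]'
cat >> h.py <<'E'
def wray(f,st,u,v):
    H=np.array(f["hand_eye"]);q=st["tcp_rot"];T=R.from_quat([q[1],q[2],q[3],q[0]]).as_matrix()
    x,y=(u-f["cx"])/f["fx"],(v-f["cy"])/f["fy"];r=np.hypot(x,y);d=np.array([x/r*np.sin(r),y/r*np.sin(r),np.cos(r)]) if r>1e-9 else np.array([0,0,1.])
    return np.array(st["ee_pos"])+T@H[:3,3],T@H[:3,:3]@d
def wplane(f,st,u,v,z):
    o,d=wray(f,st,u,v);return o+d*(z-o[2])/d[2]
def psi(st):
    q=st["tcp_rot"];x=R.from_quat([q[1],q[2],q[3],q[0]]).as_matrix()[:,0];return np.arctan2(x[1],x[0])
E
cat > look.py <<'E'
import sys,pickle
from plant import *
from h import *
s=read_state();f=grab_frame("wrist");n=sys.argv[1]
pickle.dump((s,f),open(f"pics/{n}.pkl","wb"));cv2.imwrite(f"pics/{n}.png",f["frame"][...,::-1])
print(s["clock"],np.round(s["ee_pos"],4),"psi",psi(s),"q",np.round(s["joint_positions"],3),f["fx"],f["cx"],f["cy"],np.round(f["hand_eye"],3).tolist())
E
python3 look.py w1
```

```text
clock: 1.3
ee_pos: [0.4786, -0.2286, 0.2644]
tcp_rot: [-0.0, 0.981, 0.193, 0.0]
wrist_force: [-1.6, 0.2, 0.1]
opening: 0.0855
grasp_force: 0.0
clock: 2.5
ee_pos: [0.476, -0.2321, 0.264]
tcp_rot: [-0.0, 0.475, 0.88, -0.0]
wrist_force: [0.0, -0.9, 0.5]
opening: 0.0855
grasp_force: 0.0
clock: 3.4
ee_pos: [0.4761, -0.2321, 0.2641]
tcp_rot: [-0.0, -0.013, 1.0, 0.0]
wrist_force: [-0.3, -0.3, 0.4]
opening: 0.0853
grasp_force: 0.0
3.4 [ 0.4761 -0.2321  0.2641] psi -3.1146287796785947 q [-0.578  0.321  1.748 -0.     1.073 -2.176] 325.19226210127806 276.75370058026454 213.2478588048327 [[0.001, -0.945, -0.327, 0.084], [1.0, 0.001, 0.0, 0.0], [0.0, -0.327, 0.945, -0.143], [0.0, 0.0, 0.0, 1.0]]
```

View pics/w1.png

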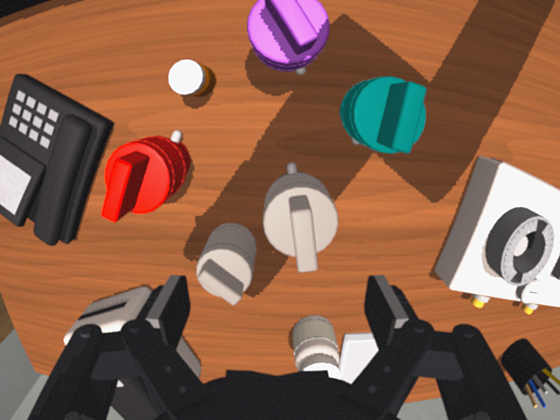

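The wrist view shows the cartridge in the middle: bar top ends at about (300,197) and (307,270), disc at about (300,215), pin at (291,168). The canister is at (225,275).

```bash
python3 - <<'E'
import pickle
from h import *
s,f=pickle.load(open("pics/w1.pkl","rb"));t=dict(np.load("pics/top0.npz"))
g=cv2.cvtColor(f["frame"],cv2.COLOR_RGB2HSV)
m=((g[...,1]<60)&(g[...,2]>185)).astype(np.uint8)
sub=np.zeros_like(m);sub[190:280,260:340]=m[190:280,260:340]
c=max(cv2.findContours(sub,0,1)[0],key=cv2.contourArea);print("disc+bar",cv2.boundingRect(c),cv2.minEnclosingCircle(c))
m2=((g[...,1]<60)&(g[...,2]>120)).astype(np.uint8);sub=m2*0;sub[170:256,255:345]=m2[170:256,255:345]
c=max(cv2.findContours(sub,0,1)[0],key=cv2.contourArea);print("body",cv2.boundingRect(c))
a,b=wplane(f,s,300,197,.16),wplane(f,s,307,270,.16)
print("bar",a,b,(a+b)/2,np.linalg.norm(a-b),np.arctan2(*(b-a)[1::-1]))
print("disc",wplane(f,s,300,215,.115)); print("pin",wplane(f,s,291,167,.012))
# two-view height, bar mid & top-view disc circle
gt=cv2.cvtColor(t["frame"],cv2.COLOR_RGB2HSV);mt=((gt[...,1]<40)&(gt[...,2]>190)).astype(np.uint8);sub=mt*0;sub[197:230,368:400]=mt[197:230,368:400]
c=max(cv2.findContours(sub,0,1)[0],key=cv2.contourArea);(u,v),r=cv2.minEnclosingCircle(c);print("top disc",u,v,r,plane(t,u,v,.115))
print("height",tri([ray(t,u,v),wray(f,s,300,215)]))
cv2.imwrite("pics/c3.png",cv2.resize(f["frame"][160:285,240:360],(768,800))[:600,:,::-1])
E
```

```text
disc+bar (264, 190, 74, 82) ((301.0, 229.64999389648438), 42.392574310302734)
body (263, 185, 75, 71)
bar [ 0.463216   -0.21363855  0.16      ] [ 0.52874036 -0.20397286  0.16      ] [ 0.49597818 -0.20880571  0.16      ] 0.06623343484567445 0.14645668107555582
disc [ 0.49404769 -0.20902916  0.115     ]
pin [ 0.46759641 -0.2143881   0.012     ]
top disc 384.2430725097656 213.9308319091797 13.465645790100098 [ 0.49891869 -0.20557679  0.115     ]
height [ 0.49989988 -0.20796699  0.09913909]
```

```bash
python3 -m pendant '[[-0.216,0.234,0,0,1],[0,0,0.3,-0.125,1],[0,0,0.3,0,1],[0,0,0.3,0,1],[0,0,0.25,0,1],[0,0,0.15,0,1],[0,0,0.12,0,1],[0,0,0,0,1],[0,0,0,0,0.4],[0,0,0,0,0.2],[0,0,0,0,0]]'
python3 -m pendant '[[0,0,0,0,0],[0,0,0,0,0],[0,0,0,0,0]]'; python3 look.py w2
```

```text
clock: 4.55
ee_pos: [0.4973, -0.2083, 0.1231]
tcp_rot: [0.001, -0.081, 0.997, -0.0]
wrist_force: [-0.2, -0.4, -0.4]
opening: 0.0437
grasp_force: 0.0
clock: 4.85
ee_pos: [0.4972, -0.2084, 0.1228]
tcp_rot: [0.0, -0.081, 0.997, -0.0]
wrist_force: [-0.1, -0.8, 5.9]
opening: 0.0175
grasp_force: 59.1
4.85 [ 0.4972 -0.2084  0.1228] psi -2.979365291677376 q [-0.519  0.511  1.883 -0.     0.747 -2.252] 325.19226210127806 276.75370058026454 213.2478588048327 [[0.001, -0.945, -0.327, 0.084], [1.0, 0.001, 0.0, 0.0], [0.0, -0.327, 0.945, -0.143], [0.0, 0.0, 0.0, 1.0]]
```

View pics/w2.png

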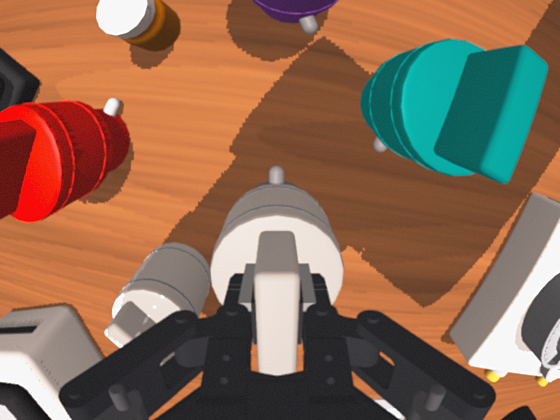

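The bar is gripped (17.5 mm). In the view the bar front is at (277,232), the rim at about (277,210), and the pin tip at (277,167), symmetric. Next I work out the offset along tool x, and locate the collar and slots.

```bash
python3 - <<'E'
import pickle
from h import *
s,f=pickle.load(open("pics/w2.pkl","rb"));t=dict(np.load("pics/top0.npz"))
p=psi(s);X=np.array([np.cos(p),np.sin(p)]);Y=np.array([np.sin(p),-np.cos(p)])
col=f["frame"][:,277].astype(int).mean(1);print("col",[(i,int(col[i])) for i in range(160,245,2)])
for n,v,z,d in(("bar",232,.16,29),("pin",167,.014,42)):
    q=wplane(f,s,277,v,z)[:2]-s["ee_pos"][:2];print(n,"axis off x,y mm",q@X*1e3-d,q@Y*1e3)
# collar in top view: grey annulus against white deck
F=t["frame"];c=F[150:245,200:315]
hsv=cv2.cvtColor(F,cv2.COLOR_RGB2HSV)
m=((hsv[...,2]<228)&(hsv[...,1]<60)).astype(np.uint8);sub=m*0;sub[178:222,261:302]=m[178:222,261:302]
k=max(cv2.findContours(sub,0,1)[0],key=cv2.contourArea);(u,v),r=cv2.minEnclosingCircle(k);e=cv2.fitEllipse(cv2.convexHull(k))
print("collar",u,v,r,e,plane(t,u,v,.102),plane(t,*e[0],.102))
d=((hsv[...,2]<115)).astype(np.uint8);sub=d*0;sub[180:220,265:298]=d[180:220,265:298]
k=max(cv2.findContours(sub,0,1)[0],key=cv2.contourArea);P=np.array([plane(t,*q[0],.1)[:2] for q in k])
c0=plane(t,*e[0],.102)[:2];R_=np.linalg.norm(P-c0,axis=1);A=np.arctan2(*(P-c0).T[::-1]);b=R_>.036
print("slot ang",np.round(np.sort(A[b]),2),0.5*np.angle(np.mean(np.exp(2j*A[b]))))
w=((hsv[...,1]<35)&(hsv[...,2]>200)).astype(np.uint8);sub=w*0;sub[150:245,200:315]=w[150:245,200:315]
k=max(cv2.findContours(sub,0,1)[0],key=cv2.contourArea);bx=cv2.boxPoints(cv2.minAreaRect(k));Q=np.array([plane(t,*q,.06)[:2] for q in bx])
L=max(((Q[i]-Q[i-1]) for i in range(4)),key=np.linalg.norm);print("box",Q.round(3).tolist(),"yaw",(np.arctan2(L[1],L[0])-np.pi/2+np.pi/2)%np.pi-np.pi/2)
E
```

```text
col [(160, 84), (162, 87), (164, 88), (166, 121), (168, 152), (170, 167), (172, 181), (174, 176), (176, 176), (178, 176), (180, 177), (182, 174), (184, 134), (186, 111), (188, 129), (190, 130), (192, 126), (194, 128), (196, 130), (198, 130), (200, 130), (202, 131), (204, 117), (206, 133), (208, 128), (210, 129), (212, 132), (214, 153), (216, 227), (218, 234), (220, 232), (222, 231), (224, 231), (226, 231), (228, 233), (230, 199), (232, 125), (234, 129), (236, 128), (238, 127), (240, 128), (242, 127), (244, 129)]
bar axis off x,y mm 11.569267007614997 0.4937126107527274
pin axis off x,y mm -6.5677216009496675 0.4284027847855009
collar 281.01226806640625 199.88037109375 17.6019287109375 ((280.8283996582031, 199.83778381347656), (32.88922119140625, 35.041465759277344), 25.669729232788086) [0.54330188 0.10513648 0.102     ] [0.54343317 0.10569634 0.102     ]
slot ang [-0.24 -0.18 -0.16 -0.1  -0.08 -0.01 -0.01] -0.11129990387891076
box [[0.498, 0.348], [0.687, 0.309], [0.62, 0.014], [0.433, 0.056]] yaw -0.22303800221630654
```

```bash
python3 - <<'E'
import pickle
from h import *
s,f=pickle.load(open("pics/w2.pkl","rb"))
p=psi(s);X=np.array([np.cos(p),np.sin(p)])
col=f["frame"][:,277].astype(int).mean(1);print([(i,int(col[i])) for i in range(244,284,2)])
for n,v,z,d in(("barbase",230.5,.115,29),("rim",215,.115,37),("pin",167,.012,42),("pin",167,.008,42)):
    q=wplane(f,s,277,v,z)[:2]-s["ee_pos"][:2];print(n,q@X*1e3-d)
E
python3 -m pendant '[[0,0,-0.2,0,0],[0,0,-0.4,0,0],[0,0,-0.4,0,0],[0,0,-0.4,0,0],[0,0,-0.2,0,0]]'
```

```text
[(244, 129), (246, 129), (248, 129), (250, 129), (252, 128), (254, 131), (256, 129), (258, 129), (260, 130), (262, 129), (264, 131), (266, 131), (268, 129), (270, 128), (272, 154), (274, 186), (276, 210), (278, 220), (280, 224), (282, 228)]
barbase -6.18629715878507
rim -5.956002524634879
pin -6.955404034119162
pin -7.730768900458209
clock: 5.4
ee_pos: [0.4972, -0.2081, 0.2852]
tcp_rot: [0.001, -0.081, 0.997, -0.001]
wrist_force: [-0.5, -0.4, -4.1]
opening: 0.0175
grasp_force: 59.4
```

```bash
python3 -m pendant '[[0,0,0,0.1225,0],[0,0,0,0.1225,0],[0,0,0,0.1225,0],[0.049,0.377,0,0,0],[0.049,0.377,0,0,0],[0.049,0.377,0,0,0],[0.049,0.377,0,0,0],[0.049,0.377,0,0,0],[0.049,0.377,0,0,0],[0,0,0,0,0],[0,0,0,0,0]]'; python3 look.py w3
```

```text
clock: 6.5
ee_pos: [0.5179, 0.0198, 0.2818]
tcp_rot: [-0.001, 0.11, 0.994, -0.0]
wrist_force: [-1.1, -0.4, -3.2]
opening: 0.0175
grasp_force: 60.7
6.5 [0.5179 0.0198 0.2818] psi 2.9209786929008237 q [-0.089  0.287  1.748 -0.     1.108 -1.439] 325.19226210127806 276.75370058026454 213.2478588048327 [[0.001, -0.945, -0.327, 0.084], [1.0, 0.001, 0.0, 0.0], [0.0, -0.327, 0.945, -0.143], [0.0, 0.0, 0.0, 1.0]]
```

View pics/w3.png

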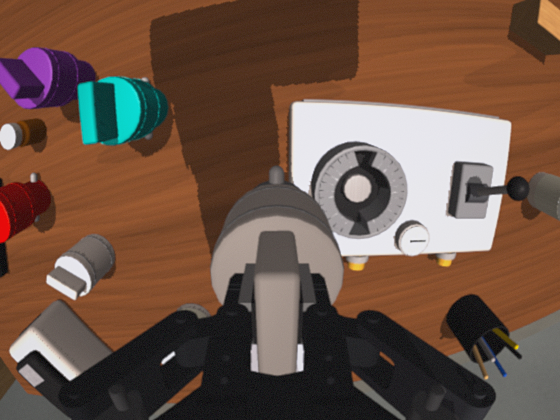

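The whole collar is visible at about (360,190), with slots at (367,155) and (357,225), the pin at (277,175) and the knob at (518,188). Next I fit circles to the projected rim points.

```bash
python3 - <<'E'
import pickle
from h import *
from scipy.optimize import least_squares
s,f=pickle.load(open("pics/w3.pkl","rb"));t=dict(np.load("pics/top0.npz"))
p=psi(s);X=np.array([np.cos(p),np.sin(p)]);Y=np.array([np.sin(p),-np.cos(p)]);E=np.array(s["ee_pos"])
G=cv2.GaussianBlur(cv2.cvtColor(f["frame"],cv2.COLOR_RGB2GRAY),(3,3),0)
tl=lambda q:np.array([(q[:2]-E[:2])@X,(q[:2]-E[:2])@Y])*1e3
def uv(P): # project world pt
    H=np.array(f["hand_eye"]);q=s["tcp_rot"];T=R.from_quat([q[1],q[2],q[3],q[0]]).as_matrix()
    c=H[:3,:3].T@(T.T@(P-E)-H[:3,3]);r=np.hypot(c[0],c[1]);a=np.arctan2(r,c[2]);return f["cx"]+f["fx"]*a*c[0]/r,f["cy"]+f["fx"]*a*c[1]/r
def circ(c0,r0,sign,w=8):
    # radial edge search on plane z=.102
    for _ in range(3):
        pts=[]
        for a in np.linspace(0,2*np.pi,90,endpoint=False):
            d=np.array([np.cos(a),np.sin(a)]);rr=np.arange(r0-w,r0+w,.5)
            xy=[uv(np.array([*(E[:2]+((c0+r*d)[0]*X+(c0+r*d)[1]*Y)/1e3),.102])) for r in rr]
            g=cv2.remap(G,np.float32([q[0] for q in xy])[None],np.float32([q[1] for q in xy])[None],1)[0].astype(float)
            gr=sign*np.gradient(g);i=gr.argmax()
            if gr[i]>3: pts.append(c0+rr[i]*d)
        pts=np.array(pts);o=least_squares(lambda z:np.linalg.norm(pts-z[:2],axis=1)-z[2],[*c0,r0],loss="soft_l1");c0=o.x[:2]
    return o.x,len(pts),np.median(abs(o.fun))
c0=tl(wplane(f,s,361,190,.102));print("start",c0)
print("bore",circ(c0,31.5,1));o=circ(c0,52,1);print("outer",o)
c=circ(c0,31.5,1)[0][:2]
# slot angle: dark samples at r=40
for r in(37,41):
    A=np.linspace(0,2*np.pi,720,endpoint=False)
    xy=np.float32([uv(np.array([*(E[:2]+((c[0]+r*np.cos(a))*X+(c[1]+r*np.sin(a))*Y)/1e3),.102])) for a in A])
    g=cv2.remap(G,xy[:,0][None],xy[:,1][None],1)[0].astype(float);d=g<95
    for nm,mm in(("front",np.cos(A)>.7),("back",np.cos(A)<-.7)):
        a=np.angle(np.exp(1j*(A[d&mm]-(0 if nm=="front" else np.pi))));print(nm,r,a.min() if len(a) else 0,a.max() if len(a) else 0,a.size)
# axis of cartridge in this view (bottom lies .1228 below TCP)
zb=E[2]-.1228;col=G[:,277].astype(int)
print([(i,col[i]) for i in range(160,172)],[(i,col[i]) for i in range(210,236,2)],[(i,col[i]) for i in range(226,240,2)])
for n,v,z,d in(("pin",167,.012,42),("rim",215,.115,37),("base",230.5,.115,29)):
    print(n,tl(wplane(f,s,277,v,zb+z))-[d,0])
# side edges of the disc at z=.115
for v in(250,255,260):
    r=G[v].astype(int);g=np.gradient(r.astype(float));l=205+g[205:225].argmax();k=330+g[330:352].argmin();print(v,l,k,tl(wplane(f,s,l,v,zb+.115)),tl(wplane(f,s,k,v,zb+.115)))
k=tl(wplane(f,s,518,188,.158));print("knob",k,"height",tri([wray(f,s,518,188),ray(t,226.5,195)]),"world",wplane(f,s,518,188,.158))
print("collar height check",tri([wray(f,s,361,190),ray(t,280.9,199.85)]),"collar world",E[:2]+(c[0]*X+c[1]*Y)/1e3)
E
```

```text
start [-1.24889174 88.80221108]
bore (array([-5.81436609, 90.92503163, 31.18910667]), 82, np.float64(0.21541633669053795))
outer (array([-4.19883345, 86.68526426, 54.22260181]), 84, np.float64(1.3007120443974678))
front 37 -0.22689280275926318 0.2181661564992912 52
back 37 -0.23561944901923448 0.21816615649929139 53
front 41 -0.24434609527920628 0.23561944901923448 56
back 41 -0.24434609527920603 0.23561944901923448 56
[(160, np.int64(53)), (161, np.int64(51)), (162, np.int64(51)), (163, np.int64(53)), (164, np.int64(56)), (165, np.int64(62)), (166, np.int64(72)), (167, np.int64(83)), (168, np.int64(92)), (169, np.int64(98)), (170, np.int64(103)), (171, np.int64(108))] [(210, np.int64(82)), (212, np.int64(84)), (214, np.int64(98)), (216, np.int64(141)), (218, np.int64(160)), (220, np.int64(161)), (222, np.int64(161)), (224, np.int64(161)), (226, np.int64(160)), (228, np.int64(160)), (230, np.int64(129)), (232, np.int64(81)), (234, np.int64(81))] [(226, np.int64(160)), (228, np.int64(160)), (230, np.int64(129)), (232, np.int64(81)), (234, np.int64(81)), (236, np.int64(81)), (238, np.int64(81))]
pin [-6.62805155  0.5454499 ]
rim [-5.83407442  0.54066389]
base [-6.06239746  0.55093672]
250 215 337 [ 11.82145551 -31.68007119] [11.91575828 31.74540017]
255 213 338 [  8.88935563 -32.97721557] [ 8.99917659 32.50281507]
260 212 341 [  5.91807208 -33.7580434 ] [ 6.01347444 34.36143507]
knob [ 20.21452122 251.42971988] height [0.55083435 0.26382135 0.16439389] world [0.55318309 0.26952132 0.158     ]
collar height check [0.54335653 0.1071146  0.09079802] collar world [0.54345808 0.10721087]
```

The cartridge axis in the hand is at (-6.0, 0.4) mm in the tool frame and the bore centre is at (-5.8, 90.9) mm. The slots are aligned within 0.01 rad. Moving over and descending to just into the mouth.

```bash
python3 -m pendant '[[0.001,0.302,0,0,0],[0.001,0.302,0,0,0],[0,0.301,0,0,0],[0,0,0,0,0],[0,0,0.2,0,0],[0,0,0.2,0,0],[0,0,0.1,0,0],[0,0,0,0,0],[0,0,0,0,0]]'; python3 look.py w4; python3 - <<'E'
import cv2;i=cv2.imread("pics/w4.png");cv2.imwrite("pics/w4c.png",cv2.resize(i[120:270,177:377],(800,600),interpolation=2))
E
```

```text
clock: 7.45
ee_pos: [0.5384, 0.1067, 0.2328]
tcp_rot: [0.0, 0.112, 0.994, -0.0]
wrist_force: [-1.0, 0.7, -3.6]
opening: 0.0173
grasp_force: 61.0
7.45 [0.5384 0.1067 0.2328] psi 2.9181278512463074 q [ 0.075  0.381  1.745 -0.     1.015 -1.272] 325.19226210127806 276.75370058026454 213.2478588048327 [[0.001, -0.945, -0.327, 0.084], [1.0, 0.001, 0.0, 0.0], [0.0, -0.327, 0.945, -0.143], [0.0, 0.0, 0.0, 1.0]]
```

View pics/w4c.png

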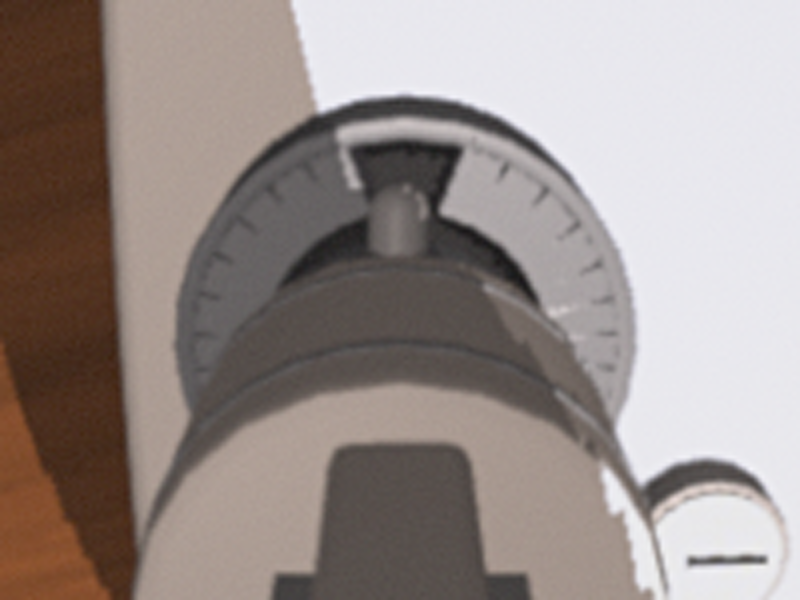

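The pin (about (399,220) in the crop) lies over the slot (340–463, centre about 403–408), so I shift +0.7 mm in y and descend.

```bash
python3 -m pendant '[[0,0.007,0.05,0,0],[0,0,0.05,0,0],[0,0,0.05,0,0],[0,0,0.05,0,0],[0,0,0,0,0]]'; python3 -m pendant '[[0,0,0.05,0,0],[0,0,0.05,0,0],[0,0,0,0,0]]'
```

```text
clock: 8.0
ee_pos: [0.5379, 0.108, 0.2114]
tcp_rot: [-0.001, 0.111, 0.994, -0.0]
wrist_force: [-0.3, -0.5, -3.2]
opening: 0.0171
grasp_force: 61.1
clock: 8.3
ee_pos: [0.5383, 0.108, 0.2019]
tcp_rot: [0.0, 0.111, 0.994, -0.0]
wrist_force: [-0.1, 0.6, -3.4]
opening: 0.0171
grasp_force: 61.2
```

```bash
python3 -m pendant '[[0,0,0.05,0,0],[0,0,0.05,0,0],[0,0,0,0,0],[0,0,0,0,0]]';python3 -m pendant '[[0,0,0.03,0,0],[0,0,0,0,0],[0,0,0,0,0]]'
```

```text
clock: 8.7
ee_pos: [0.5385, 0.108, 0.1926]
tcp_rot: [0.0, 0.111, 0.994, 0.0]
wrist_force: [-1.1, 0.0, 6.3]
opening: 0.0174
grasp_force: 62.5
clock: 9.0
ee_pos: [0.5385, 0.108, 0.1898]
tcp_rot: [0.001, 0.111, 0.994, 0.0]
wrist_force: [-0.7, 0.4, 7.4]
opening: 0.0174
grasp_force: 62.7
```

```bash
python3 -m pendant '[[-0.0006,0.0084,0,0.1333,0],[-0.0006,0.0084,0,0.1333,0],[-0.0006,0.0084,0,0.1333,0],[-0.0006,0.0084,0,0.1333,0],[-0.0006,0.0084,0,0.1333,0],[0,0,0,0,0]]'
```

```text
clock: 9.6
ee_pos: [0.5411, 0.1115, 0.19]
tcp_rot: [0.001, 0.446, 0.895, 0.0]
wrist_force: [-0.3, 0.3, 7.3]
opening: 0.0175
grasp_force: 62.6
```

```bash
python3 -m pendant '[[-0.0006,0.0084,0,0.1333,0],[-0.0006,0.0084,0,0.1333,0],[-0.0006,0.0084,0,0.1333,0],[-0.0006,0.0084,0,0.1333,0],[-0.0006,0.0084,0,0.1333,0],[0,0.002,0,0.03,0],[0,0,0,0,0],[0,0,0,0,0]]'; python3 -c "
from plant import *;from h import *;s=read_state();print(psi(s),s['ft_torque'],s['wrist_force'])"
```

```text
clock: 10.4
ee_pos: [0.5449, 0.1127, 0.1899]
tcp_rot: [0.0, 0.735, 0.679, 0.001]
wrist_force: [-1.3, -0.4, 7.5]
opening: 0.0174
grasp_force: 62.7
1.4917194406888783 [-0.02705003  0.29493052  0.078002  ] [-1.30765281 -0.36296808  7.47523695]
```

Turned 81.7°. Letting it up 7.5 mm, then releasing.

```bash
python3 -m pendant '[[0,0,-0.03,0,0],[0,0,-0.03,0,0],[0,0,-0.02,0,0],[0,0,0,0,0],[0,0,0,0,0]]'; python3 -m pendant '[[0,0,0,0,0.4],[0,0,0,0,0.6],[0,0,0,0,0.6],[0,0,0,0,0.6],[0,0,-0.3,0,0.6],[0,0,-0.4,0,0.6],[0,0,-0.4,0,0.6],[0,0,0,0,0.6]]'; python3 look.py w5
```

```text
clock: 10.9
ee_pos: [0.5448, 0.1127, 0.1975]
tcp_rot: [0.0, 0.735, 0.679, 0.0]
wrist_force: [0.4, -0.4, 5.7]
opening: 0.0175
grasp_force: 62.2
clock: 11.7
ee_pos: [0.546, 0.1129, 0.3123]
tcp_rot: [0.003, 0.734, 0.679, 0.003]
wrist_force: [-0.2, 0.1, 0.7]
opening: 0.0512
grasp_force: 0.0
11.7 [0.546  0.1129 0.3123] psi 1.4917695787626346 q [ 0.085  0.317  1.618 -0.     1.198  0.164] 325.19226210127806 276.75370058026454 213.2478588048327 [[0.001, -0.945, -0.327, 0.085], [1.0, 0.001, 0.0, 0.0], [0.0, -0.327, 0.945, -0.143], [0.0, 0.0, 0.0, 1.0]]
```

View pics/w5.png

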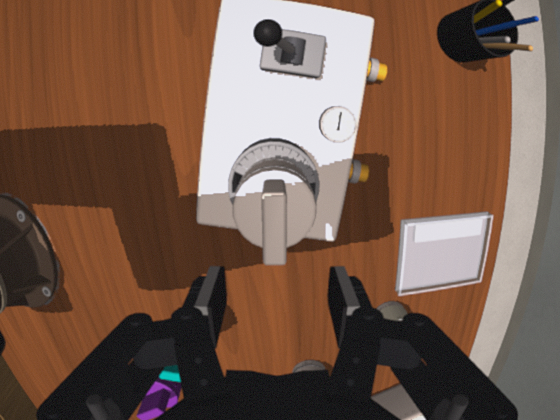

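The cartridge stands upright in the collar, its bar still along the tool x at (275,222), so it turned the full 82°. The lever is still shut, with the knob at (267,32). Next: close the fingers, move to the robot side of the knob, and descend.

```bash
python3 - <<'E'
import pickle
from h import *
a=pickle.load(open("pics/w3.pkl","rb"));b=pickle.load(open("pics/w5.pkl","rb"));t=dict(np.load("pics/top0.npz"))
print("knob",tri([wray(a[1],a[0],518,188),wray(b[1],b[0],267,32)]),wplane(b[1],b[0],267,32,.163))
E
python3 -m pendant '[[0,0,0,0.138,0],[0.371,-0.176,0,0,0],[0.371,-0.176,0,0,0],[0.371,-0.176,0,0,0],[0.371,-0.176,0,0,0],[0,0,0,0,0],[0,0,0,0,0]]'
```

```text
knob [0.55066791 0.26446307 0.16381106] [0.55070521 0.26462056 0.163     ]
clock: 12.45
ee_pos: [0.5082, 0.2735, 0.3059]
tcp_rot: [-0.0, 0.781, 0.625, -0.001]
wrist_force: [1.0, -1.3, 0.8]
opening: 0.0
grasp_force: 0.0
```

```bash
python3 -m pendant '[[0,0,0.4,0,0],[0,0,0.4,0,0],[0,0,0.4,0,0],[0,0,0.3,0,0],[0,0,0.1,0,0],[0,0,0,0,0]]'; python3 -m pendant '[[0,0.1,0,0,0],[0,0.1,0,0,0],[0,0.1,0,0,0],[0,0.1,0,0,0],[0,0.1,0,0,0],[0,0.1,0,0,0],[0,0,0,0,0]]'; python3 look.py w6
```

```text
clock: 13.05
ee_pos: [0.5088, 0.272, 0.1462]
tcp_rot: [-0.0, 0.782, 0.623, -0.001]
wrist_force: [0.3, -0.6, 0.1]
opening: 0.0001
grasp_force: 0.0
clock: 13.75
ee_pos: [0.5686, 0.2593, 0.1471]
tcp_rot: [0.0, 0.782, 0.624, 0.0]
wrist_force: [-0.9, 0.1, 0.1]
opening: 0.0002
grasp_force: 0.0
13.75 [0.5686 0.2593 0.1471] psi 1.3464484286106866 q [ 0.322  0.581  1.646 -0.     0.914  0.547] 325.19226210127806 276.75370058026454 213.2478588048327 [[0.001, -0.945, -0.327, 0.085], [1.0, 0.001, 0.0, 0.0], [0.0, -0.327, 0.945, -0.143], [0.0, 0.0, 0.0, 1.0]]
```

View pics/w6.png

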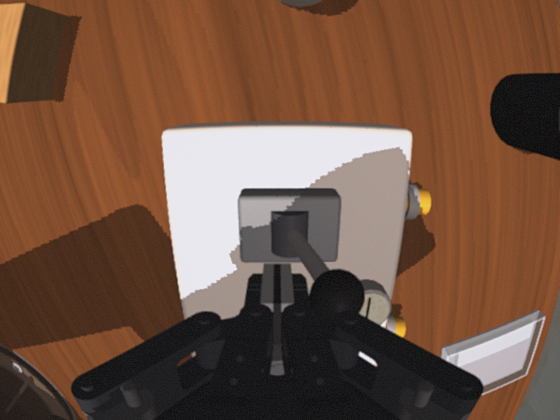

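The knob (338,292) is being pushed ahead of the fingers towards +x. I continue until the stop is felt.

```bash
python3 -m pendant '[[0,0.06,0,0,0],[0,0.06,0,0,0],[0,0,0,0,0]]'; python3 -m pendant '[[0,0.05,0,0,0],[0,0.03,0,0,0],[0,0,0,0,0]]'
```

```text
clock: 14.1
ee_pos: [0.5797, 0.2569, 0.1472]
tcp_rot: [0.0, 0.782, 0.624, 0.0]
wrist_force: [-0.3, -0.1, -0.1]
opening: -0.0003
grasp_force: 0.0
clock: 14.4
ee_pos: [0.5872, 0.2552, 0.1472]
tcp_rot: [0.0, 0.782, 0.624, 0.0]
wrist_force: [-0.5, 0.3, 0.3]
opening: -0.0
grasp_force: 0.0
```

```bash
python3 -m pendant '[[0,0.04,0,0,0],[0,0.04,0,0,0],[0,0,0,0,0]]'; python3 -m pendant '[[0,0.03,0,0,0],[0,0.03,0,0,0],[0,0,0,0,0]]'
```

```text
clock: 14.7
ee_pos: [0.5922, 0.254, 0.147]
tcp_rot: [-0.002, 0.782, 0.624, -0.002]
wrist_force: [-15.0, 3.5, 5.2]
opening: -0.0004
grasp_force: 8.1
clock: 15.0
ee_pos: [0.5933, 0.2537, 0.1468]
tcp_rot: [-0.005, 0.781, 0.624, -0.007]
wrist_force: [-40.5, 9.1, 16.8]
opening: -0.0001
grasp_force: 21.9
```

The stop is felt. Backing off, rising, and checking.

```bash
python3 -m pendant '[[0,-0.2,0,0,0],[0,-0.2,0,0,0],[0,0,-0.4,0,0],[0,0,-0.4,0,0],[0,0,-0.4,0,0],[0,-0.2,-0.2,0,0],[0,-0.3,0,0,0],[0,-0.3,0,0,0],[0,0,0,0,0],[0,0,0,0,0]]'; python3 - <<'E'
from plant import *
from h import *
f=grab_frame("scene");np.savez("pics/scene1.npz",**f);t=grab_frame("top");np.savez("pics/top1.npz",**t)
a=cv2.resize(f["frame"][100:310,170:370],(571,600),interpolation=2)
b=cv2.resize(t["frame"][140:250,195:320],(229,202))
b=np.vstack([b,np.zeros((398,229,3),np.uint8)]);cv2.imwrite("pics/end.png",np.hstack([a,b])[...,::-1]);print(read_state()["wrist_force"])
E
```

```text
clock: 16.0
ee_pos: [0.4838, 0.2789, 0.2878]
tcp_rot: [0.0, 0.781, 0.624, 0.001]
wrist_force: [0.5, 0.4, 1.1]
opening: -0.0
grasp_force: 0.0
[-0.54454609  0.13916694 -0.0162376 ]
```

View pics/end.png

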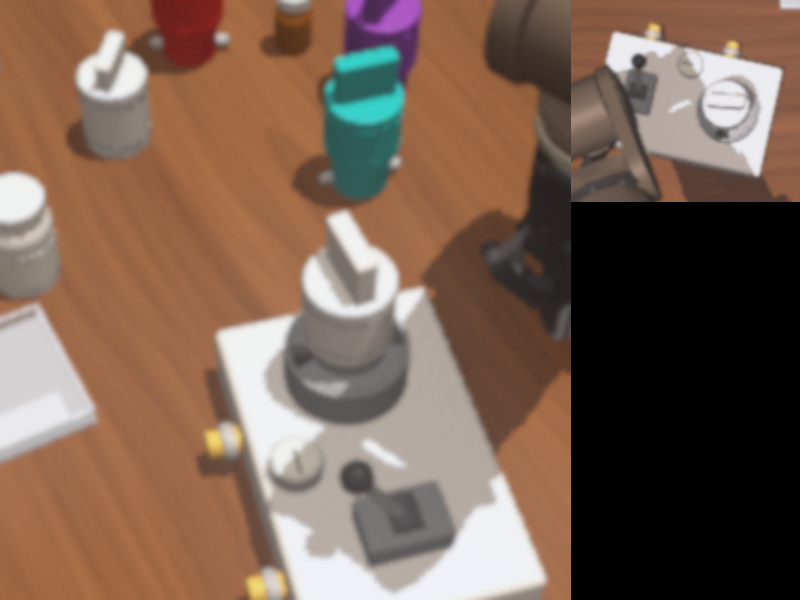

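The view shows the cartridge upright in the collar at (345,310) with its bar turned across the slots, and the lever leaning to +x, knob at (357,477). The bystanders in the crop stand where they were, and the robot is clear.

```bash
python3 -c "
from plant import *;print(hand_in())"
```

```text
the job is handed in; nothing more can be done
None
```

I fitted the cartridge, turned it about 82° clockwise and let it spring up, then pushed the valve lever to its stop and handed in at about 16 s; hand-in returned no verdict, and I judged the lock from the turn angle and pictures rather than from a measured height.

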